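Load a block blank into the trim saw past its sprung gate

ROBOT

A 6-joint arm with a two-finger parallel gripper is mounted at the origin on the work surface. World frame = base frame: x ahead of the robot, y to its left, z up, the work surface at z = 0. Lengths are in m, angles in degrees, forces in N, time in s.
With the tool pointing down it reaches from about 0.4 to 0.825 m from the base axis. Payload 7 kg.
Tool frame: the origin (TCP) lies on the centre line of the jaws, within the pads' length; the fingertips stand 19 mm ahead of it and the grasp point (between the pads) is the TCP (r.tip_extent is the distance from the TCP to the fingertips, in m); z points along the fingers, y is the line along which they close (so a half turn about z gives the same grasp; the last joint's range is limited). The gripper opens to 88 mm and grips with 3 to 60 N. Pads are 19 mm wide; open, the fingers measure 130 mm over their backs; the gripper's body (78 mm by 193 mm) begins 47 mm behind the grasp point.
Start: joints at [-47.149, 20.546, 0.682, 0, -70.136, -16.507], TCP at [0.3, -0.605, 0.246] pointing down, gripper open.
Joint ranges: [-176.03, 176.03], [-82.01, 121.73], [-58.28, 71.71], [-173.87, 95.51], [-174.79, -0.11], [-173.66, 173.66]. Speed limits (degrees/s): [136.94, 136.94, 172.46, 180, 180, 180].

INTERFACE

Orientations are given as [roll, pitch, yaw] about the fixed x, y, z axes, in that order (R = Rz(yaw) Ry(pitch) Rx(roll)).
In Python, from plant import r gives the robot as it stands. The module is installed in compiled form; this text tells all that it offers.
- The arm moves only by the tool jog_arm, never from a script. Its argument "deltas" is a list that holds one entry, the list of rows, each a list of 5 numbers: the opening, from -1 (shut) to 1 (fully open), then the shift along the world's x, y, z in cm, then the turn about the world's z in rad. In form: [[[claw, dx, dy, dz, turn], ...]]. A call has 1 to 8 rows; each row shifts and turns the commanded pose from where the row before left it; what a row does not reach is not made up. A row lasts 1/8 s, in which the tool goes at most 62.5 mm and 10.7 degrees, less where a joint would pass 70% of its speed; a pose out of reach is approached as far as the arm can. A call with a gripper value outside its range is refused whole. The fingers move at their own pace and stop on an object; "force" is the grip in N (left out, the last holds). Time passes only in rows, so rows that do not move let the fingers close. It gives the time, the measured TCP pose, the force, the opening and the grip force at its end, in the units of the state.
- r.get_state(): the state, without advancing time (a new reading comes with each control period).
- r.capture(name): name is "side" or "top"; returns the picture (400x640x3 uint8, blue, green, red); there is no depth.
- r.camera_info(name): a dict with "fx", "fy", "cx", "cy" (pixels), "k1" (the pictures are not rectified: a ray, as slopes to the right and down, at radius r is drawn at 1 + k1 r^2 times it, then the intrinsics apply), "view" (4x4, takes a point from world to camera coordinates). Camera axes: x right, y up, looking along -z (the intrinsics and any distortion apply to the point x, -y, -z); pixel columns grow to the right and rows downward; lengths in m; the calibration is good to about 2 mm. A picture is of the moment at which its call begins. camera_info takes no time and is no camera call.
- r.close_job(): hands the job in; it is judged then, once.
The state is a dict: "time_s": time; "joints": joint angles; "qd": joint speeds; "joint_torque": joint torques, N m; "tcp_pos": TCP position; "eef_rot": TCP orientation; "contact_force": force on the tool from outside, world axes, zero at the start; "moment": the same for the moment, N m; "gripper_width": finger opening in m; "gripper_force": force on a finger pad.
Only numpy, scipy, OpenCV 4.12 (cv2) and the standard library are available. Lean on these libraries where they do the work, as an engineer would, in place of code of your own. Each camera call takes 0.05 s, during which the arm holds its last target. There are 200 camera calls.

TASK

Load the big mounting-block blank (the longest and widest of the three wooden blanks) into the bench trim saw: lay it in the infeed channel and push it along the bed, through the sprung kickback gate, until it butts firmly against the length stop hidden inside the hood and lies wholly past the gate, then let the gate swing shut behind it. Feel for the stop and do not ram it or push hard on any part of the saw (keep under 25 N), and leave the two other blanks where they lie.

Things in the scene. Friction and masses are not known exactly. Their poses are not given: they have to be found in the camera images.
- blank: The blank to load: a plain hardwood block 48 wide (its x) x 120 long (its y) x 23 mm high, about 0.12 kg, lying flat. Origin at the centre of its underside, z up. It is the only one that is both 120 mm long and 48 mm wide.
- shortblank: Lookalike to leave alone: hardwood block 48 (x) x 80 (y) x 23 mm high. Origin at the centre of its underside.
- narrowblank: Lookalike to leave alone: hardwood block 28 (x) x 120 (y) x 23 mm high. Origin at the centre of its underside.
- saw: Grey bench trim saw, fixed, switched off. Origin at bench level, mid channel, in the plane of the shut gate; y = feed direction, x across the channel, z up. Smooth flat bed 90 mm above the bench, from y = -165 to 270 and x = -70 to 60 mm. All offsets of its parts below are in this frame. Motor on its +x side, y = 125 to 245, up to 120 mm above the bench.
- channel_mouth (a point): Start of the 52 mm wide infeed channel, on the bed, mid channel (saw x = 0, y = -75 mm). Steel fence with its face at x = -26, 18 mm high, from here on to y = 255; on the other side a guide with its face at x = 26, 18 mm high, from here to y = -20 only. Both flare outwards from here back to y = -98; before that the bed is open on both sides.
- gate (a joint): Sprung upright steel leaf across the channel at y = 0, 3 to 34 mm above the bed; upright hinge pin at saw x = 40, y = 0, its cap 41 mm above the bed. 0 rad = shut, grows to 1.5 as it swings in along the feed (it opens only that way). Spring 0.05 N m shut, 0.10 open: about 3 N of push starts it.
- gate_edge (a point): Middle of the leaf's free edge, 62 mm from the pin, 18.5 mm above the bed. The leaf rubs along the +x side of the passing blank at about 1.27 rad and comes free when the blank's rear end is 60 mm past the gate; it then rests on whatever still stands in its way and snaps shut when that is gone.
- hood_mouth (a point): Mouth of the grey hood, on the bed, mid channel (saw x = 0, y = 118 mm). The hood is a tunnel over the channel from y = 118 to 265, underside 34 mm and top 48 mm above the bed. Between gate and hood the channel is open from above.
- stop_zone (a point): Nearest place for the face of the length stop, on the bed inside the hood (saw x = 0, y = 186 mm). The stop is fixed, out of sight, 36 mm wide, faced with hard rubber (about 4 N per mm); set for the last job, its face may stand anywhere from 0 to 34 mm beyond this point (y = 186 to 220), so the blank comes to rest with its rear end 66 to 100 mm past the gate.
There are look-alikes about, which are no part of the job. Leave any red look-alike of the blank alone.

How it is judged (in metres and radians):
On the way, in this order (a step that is already met when the one before it is completed fails the run):
1. the blank, flat on the bed in the infeed channel, is pushing the gate open (value of joint gate above 0.2 rad and y of blank in the frame of saw between -0.07 and 0.06 m and x of blank in the frame of saw between -0.008 and 0.008 m and z of blank in the frame of saw below 0.096 m), for 0.1 s.
2. wholly past the gate, the blank is pressed firmly (a few newtons) against the length stop (y of blank in the frame of saw above 0.124 m and contact force between blank and saw above 4 N), for 0.15 s.
At the end, for the whole second after the job is handed in: The blank lies still and flat on the saw bed (within 3 mm), lengthwise in the channel (within 6 mm of its middle line and 4 degrees), its rear end at least 60 mm past the gate with its front end under the hood where it was pressed against the stop, and the gate is shut behind it (within 0.05 rad) (y of blank in the frame of saw above 0.12 m and x of blank in the frame of saw between -0.006 and 0.006 m and z of blank in the frame of saw between 0.087 and 0.093 m and angle between the y axis of blank and the y axis of saw, either way round below 0.07 rad and value of joint gate below 0.05 rad and linear speed of blank below 0.01 m/s); the robot touches nothing.
It fails at once if the blank is pressed on the saw with more than 25 N (contact force between blank and saw above 25 N).
It fails at once if the robot itself presses on the saw with more than 25 N (contact force between any of the arm, the fingers and saw above 25 N).
It fails at once if one of the other two blanks is shifted by more than 30 mm (distance of any of shortblank, narrowblank from where it was at the start of the episode above 0.03 m).
It also fails if it takes over 54 s, if anything falls off the work surface, if the arm or the gripper's body presses on something with over 40 N, if the wrist force passes 120 N, or if a joint passes its speed limit or range.

## Working session

There is one attempt and no reset: what is moved stays moved. The work goes in short steps, Python scripts to look and compute and a tool call to move; the robot and the scene stay as the last step left them, time stands still between calls to the robot, and variables do not carry over. Pictures are saved under pics/ and viewed, at most 10 in all, crops included, and the job is handed in when it is done.

Besides the shell and the picture viewer there is one more tool, called after "Request:" as name([rows], argument=value, ...), one row to a line, values as JSON. jog_arm: Moves the arm, as the interface text tells. Its arguments: {"type":"object","properties":{"deltas":{"type":"array"},"force":{"type":"number"}},"required":["deltas"]}

```bash
mkdir -p pics; cat > h.py <<'E'
import numpy as np, cv2
from plant import r
def ray(name,u,v):
    c=r.camera_info(name); V=np.array(c["view"])
    p=np.array([(u-c["cx"])/c["fx"],(v-c["cy"])/c["fy"]]); q=p.copy()
    for _ in range(30): q=p/(1+c["k1"]*(q@q))
    d=V[:3,:3].T@np.array([q[0],-q[1],-1]); o=-V[:3,:3].T@V[:3,3]
    return o,d
def onz(name,u,v,z):
    o,d=ray(name,u,v); return o+d*(z-o[2])/d[2]
def proj(name,P):
    c=r.camera_info(name); V=np.array(c["view"]); p=V[:3,:3]@np.array(P)+V[:3,3]
    q=np.array([p[0],-p[1]])/-p[2]; q=q*(1+c["k1"]*(q@q)); return q[0]*c["fx"]+c["cx"],q[1]*c["fy"]+c["cy"]
E
python3 - <<'E'
from h import *
for n in("top","side"):
    im=r.capture(n); cv2.imwrite(f"pics/{n}0.png",im); c=r.camera_info(n); print(n,{k:c[k] for k in("fx","fy","cx","cy","k1")}, ray(n,320,200))
print(r.get_state())
E
```

```text
top {'fx': 509.553386771535, 'fy': 509.553386771535, 'cx': 323.44815070438716, 'cy': 200.87371707573448, 'k1': 0.051552718327238393} (array([ 0.48933769, -0.07108025,  1.25604708]), array([ 0.06632063,  0.02534912, -0.99750074]))
side {'fx': 395.8479751706933, 'fy': 395.8479751706933, 'cx': 318.756848641717, 'cy': 201.94166290305932, 'k1': -0.061922820855398186} (array([0.49560015, 0.59894763, 0.5618644 ]), array([ 0.06255204, -0.81023042, -0.58279313]))
{'time_s': 0.1, 'joints': array([-4.71494592e+01,  2.05872624e+01,  6.36981879e-01, -1.76514889e-02,
       -7.01350159e+01, -1.65076736e+01]), 'qd': array([ 0.0452187 , -0.09889409,  0.23132622,  0.08376671,  0.02715733,
        0.05071298]), 'joint_torque': array([-1.85741577e-03, -5.84166133e+01,  2.93753117e+01,  7.01543212e+00,
        1.02410957e-02, -5.09708525e-05]), 'tcp_pos': array([ 0.29932055, -0.60453462,  0.24470189]), 'eef_rot': array([ 1.79913504e+02, -8.32837614e-03, -1.53663137e+02]), 'contact_force': array([ 0.10021017,  0.90620283, -0.30658621]), 'moment': array([-0.07516615, -0.02882989, -0.0041988 ]), 'gripper_force': 0.0, 'gripper_width': 0.08797052262075823}
```

View pics/top0.png

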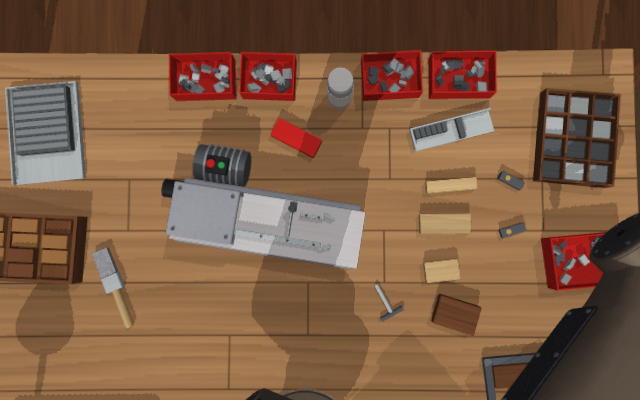

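View pics/side0.png

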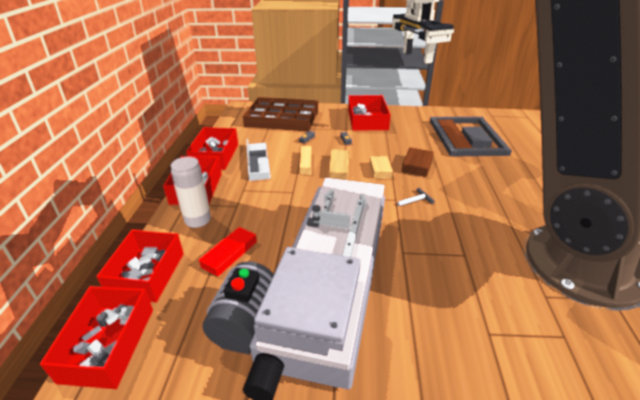

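Blank candidates in the top view: (451,185) is thin, (445,223) is long and wide, and (441,270) is short. The red block at (296,138) is a decoy. (445,223) fits 120 x 48 mm. I'll measure all three and confirm in a crop.

```bash
python3 - <<'E'
from h import *
im=cv2.imread("pics/top0.png")
hsv=cv2.cvtColor(im,cv2.COLOR_BGR2HSV)
for u,v in((451,185),(445,223),(441,270),(400,230)): print(hsv[v,u])
m=cv2.inRange(hsv,(12,60,170),(30,150,255)); m[:,:400]=0; m[:,520:]=0; m[:160]=0;m[300:]=0
m=cv2.morphologyEx(m,cv2.MORPH_OPEN,np.ones((3,3)))
cs,_=cv2.findContours(m,cv2.RETR_EXTERNAL,cv2.CHAIN_APPROX_NONE)
for c in cs:
    if cv2.contourArea(c)<300: continue
    W=np.array([onz("top",*p[0],0.023)[:2] for p in c],np.float32)
    (x,y),s,a=cv2.minAreaRect(W*1000); print(c.mean(0),"ctr mm",x,y,s,a, cv2.minAreaRect(c))
a=cv2.resize(im[165:295,405:520],None,fx=3,fy=3,interpolation=cv2.INTER_CUBIC)
cv2.imwrite("pics/bl.png",a)
b=cv2.resize(im[170:280,155:375],None,fx=3.6,fy=3.6,interpolation=cv2.INTER_CUBIC)
cv2.imwrite("pics/saw.png",b)
E
```

```text
[ 19 102 203]
[ 18 107 184]
[ 18 103 193]
[ 14 135 121]
[[441.81818182 270.7979798 ]] ctr mm 401.4305725097656 -330.8094787597656 (46.53171157836914, 79.9098892211914) 6.331477165222168 ((442.0832214355469, 270.77679443359375), (19.744138717651367, 33.80651092529297), 83.8844985961914)
[[445.47727273 223.01515152]] ctr mm 514.0386352539062 -341.0215759277344 (117.06827545166016, 45.57483673095703) 89.9196548461914 ((445.5, 223.5), (19.0, 49.0), 90.0)
[[451.7008547  184.62393162]] ctr mm 607.2778930664062 -356.7675476074219 (28.485639572143555, 119.36767578125) 5.019556522369385 ((451.4795837402344, 184.77459716796875), (11.769645690917969, 49.885196685791016), 84.80557250976562)
```

View pics/bl.png

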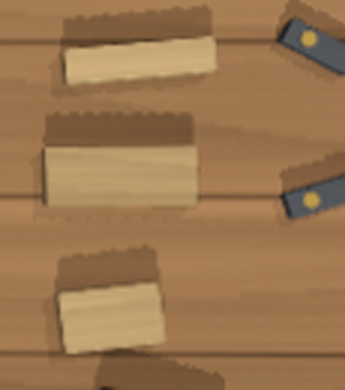

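View pics/saw.png

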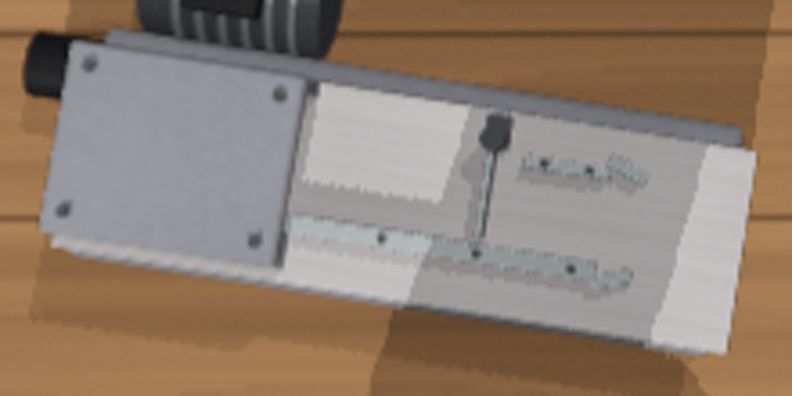

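The crop confirms the middle block, at (445,223), is the long and wide one (measured about 119 x 48 mm, centre about (0.514,-0.341), lying along world y). In the saw crop, the bed-end corners are at crop (755,150) and (727,354), the pin cap at (495,133), the leaf's free edge at (478,238), and the fence below. Next I'll fit the saw pose from these.

```bash
python3 - <<'E'
from h import *
# crop px -> full, height, saw x,y (None unknown)
L=[((755,150),.09,60,-165),((727,354),.09,-70,-165),((495,133),.131,40,0),((479,238),.124,-22,0)]
full=lambda p:((p[0]+.5)/3.6-.5+155,(p[1]+.5)/3.6-.5+170)
W=np.array([onz("top",*full(p),z)[:2]*1000 for p,z,_,_ in L]); S=np.array([l[2:] for l in L],float)
print(W.round(1), "end width",np.hypot(*(W[0]-W[1])))
mw,ms=W.mean(0),S.mean(0); a=W-mw;b=S-ms
th=np.arctan2((b[:,0]*a[:,1]-b[:,1]*a[:,0]).sum(),(b*a).sum()); R=np.array([[np.cos(th),-np.sin(th)],[np.sin(th),np.cos(th)]])
t=mw-R@ms; print("corner fit yaw",np.degrees(th),"t",t,"res",(W-(S@R.T+t)).round(1))
# direction checks: lower bed edge, hood edges, fence
for n,p,q,z in(("bed -x edge",(727,354),(405,303),.09),("hood +x",(307,77),(72,40),.138),("hood -x",(278,268),(40,233),.138),("hood mouth",(278,268),(307,77),.138),("fence top -x",(600,278),(290,234),.108)):
    A,B=[onz("top",*full(k),z)[:2]*1000 for k in(p,q)]; d=B-A
    print(n,"dir of y-ish deg",np.degrees(np.arctan2(-d[0],d[1])),"saw coords",((A-t)@R).round(1),((B-t)@R).round(1))
E
```

```text
[[ 540.7 -142.9]
 [ 412.1 -124.4]
 [ 549.7   19.2]
 [ 485.3   29.5]] end width 129.94231611579883
corner fit yaw -9.351560806911825 t [508.37494461  27.08495002] res [[-0.1  2.6]
 [-0.4 -0. ]
 [ 1.8 -1.4]
 [-1.4 -1.2]]
bed -x edge dir of y-ish deg -8.966944511974738 saw coords [ -70.4 -165.1] [-71.8  41. ]
hood +x dir of y-ish deg -9.1050873667542 saw coords [ 57.2 117.8] [ 56.6 263.8]
hood -x dir of y-ish deg -8.496278388248394 saw coords [-60.5 115.1] [-62.7 261.7]
hood mouth dir of y-ish deg -98.05802570051246 saw coords [-60.5 115.1] [ 57.2 117.8]
fence top -x dir of y-ish deg -8.135019208748957 saw coords [-35.8 -78.7] [-40.  117.2]
```

Request:
jog_arm([
  [[1, 3.5, 4.5, -1, 0.18], [1, 3.5, 4.5, -1, 0.18], [1, 3.5, 4.5, -1, 0.1], [1, 3.5, 4, -1, 0], [1, 3.5, 4, -1, 0], [1, 3.5, 0, -1, 0], [1, 0, 0, 0, 0]],
])

```text
time_s: 0.98
tcp_pos: [0.511, -0.3887, 0.1838]
eef_rot: [179.9, -0.0, -127.2]
contact_force: [0.0, 0.5, -0.1]
gripper_width: 0.0874
gripper_force: 0.0
```

Request:
jog_arm([
  [[1, 0.1, 0.7, -1, 0.165], [1, 0.1, 0.7, -1, 0.165], [1, 0.1, 0.8, -1, 0.165], [1, 0, 0, -2, 0.154], [1, 0, 0, -3, 0], [1, 0, 0, -3, 0], [1, 0, 0, 0, 0]],
])

```text
time_s: 1.85
tcp_pos: [0.5102, -0.3675, 0.0734]
eef_rot: [179.7, 0.1, -90.2]
contact_force: [-0.8, -0.3, 0.3]
gripper_width: 0.0873
gripper_force: 0.0
```

```bash
python3 - <<'E'
from h import *
from scipy.optimize import least_squares
im=cv2.imread("pics/top0.png"); g=cv2.cvtColor(im,cv2.COLOR_BGR2GRAY).astype(np.float32)
big=cv2.resize(g[170:280,155:375],None,fx=3.6,fy=3.6,interpolation=cv2.INTER_CUBIC)
full=lambda p:((p[0]+.5)/3.6-.5+155,(p[1]+.5)/3.6-.5+170)
def edge(p,q,n=25,w=12):
    p,q=np.array(p,float),np.array(q,float); d=(q-p)/np.hypot(*(q-p)); nn=np.array([-d[1],d[0]]); out=[]
    for f in np.linspace(.04,.96,n):
        c=p+f*(q-p); s=np.arange(-w,w+.1,.5); P=(c+s[:,None]*nn).astype(np.float32)
        v=cv2.remap(cv2.GaussianBlur(big,(0,0),2),P[:,0].copy(),P[:,1].copy(),cv2.INTER_LINEAR).ravel(); gr=abs(np.gradient(v)); i=gr.argmax()
        out.append(P[i])
    return np.array(out)
E=[("end","y",-165,.09,(755,150),(727,354)),("bed-x","x",-70,.09,(700,350),(420,305)),("mouth","y",118,.138,(305,90),(280,262)),("back","y",265,.138,(70,50),(42,225)),("fence","x",-26,.108,(310,217),(590,260))]
D=[]
for n,ax,v,z,p,q in E:
    P=np.array([onz("top",*full(k),z)[:2]*1000 for k in edge(p,q)]); D.append((P,ax,v))
    c=P.mean(0); u=np.linalg.svd(P-c)[2][0]; k=abs((P-c)@[-u[1],u[0]]); P=P[k<2]; D[-1]=(P,ax,v)
    u=np.linalg.svd(P-P.mean(0))[2][0]; print(n,len(P),"deg",np.degrees(np.arctan2(u[1],u[0]))%90-90)
def tosaw(P,s):
    c,k=np.cos(s[0]),np.sin(s[0]); return (P-s[1:])@np.array([[c,-k],[k,c]])
f=lambda s:np.concatenate([tosaw(P,s)[:,"xy".index(a)]-v for P,a,v in D])
s=least_squares(f,[-.154,508,27],loss="soft_l1").x
print("yaw",np.degrees(s[0]),"t",s[1:],[ (tosaw(P,s)[:,"xy".index(a)]-v).mean().round(2) for P,a,v in D])
for p,z in(((495,133),.131),((479,238),.124)): print(tosaw(onz("top",*full(p),z)[:2]*1000,s))
for q in((0,-98),(0,-75),(0,-83),(0,0),(0,66),(0,100)):
    c,k=np.cos(s[0]),np.sin(s[0]); print(q,np.array([[c,-k],[k,c]])@q+s[1:])
E
```

```text
end 25 deg -9.2025628456027
bed-x 24 deg -9.392409344948689
mouth 23 deg -8.024834052444902
back 22 deg -8.114762581708305
fence 19 deg -7.893708928474155
yaw -8.956615339332123 t [507.00894308  26.03297414] [np.float64(2.49), np.float64(-0.25), np.float64(-1.62), np.float64(-0.29), np.float64(0.47)]
[43.22477293 -0.09664177]
[-2.19829473e+01 -5.01905499e-03]
(0, -98) [491.7516624  -70.77206388]
(0, -75) [495.33245276 -48.05251414]
(0, -83) [494.08696046 -55.95496622]
(0, 0) [507.00894308  26.03297414]
(0, 66) [517.28425455  91.22820383]
(0, 100) [522.57759683 124.81362519]
```

Request:
jog_arm([
  [[1, 0.3, 0, -2.5, 0], [1, 0, 0, -2.0, 0], [1, 0, 0, -0.6, 0], [-0.2, 0, 0, 0, 0], [-0.2, 0, 0, 0, 0], [-0.2, 0, 0, 0, 0], [-0.2, 0, 0, 0, 0], [-0.2, 0, 0, 0, 0]],
], force=30)

```text
time_s: 2.85
tcp_pos: [0.5156, -0.3679, 0.0249]
eef_rot: [-180.0, -0.0, -90.1]
contact_force: [-0.7, 1.0, 2.3]
gripper_width: 0.0481
gripper_force: 30.0
```

Request:
jog_arm([
  [[-0.2, 0, 0, 3, 0], [-0.2, 0, 0, 5, 0], [-0.2, 0, 2, 4.5, -0.05], [-0.2, -1, 4, 0, -0.106], [-0.2, -1, 5, 0, 0], [-0.2, -1, 5, 0, 0], [-0.2, -0.7, 4, 0, 0], [-0.2, 0, 1.4, 0, 0]],
])

```text
time_s: 3.85
tcp_pos: [0.4778, -0.1521, 0.1498]
eef_rot: [-180.0, 0.0, -98.9]
contact_force: [1.8, 0.5, -0.7]
gripper_width: 0.048
gripper_force: 30.0
```

Request:
jog_arm([
  [[-0.2, 0, 0, 0, 0], [-0.2, 0, 0, 0, 0]],
])

```text
time_s: 4.1
tcp_pos: [0.4787, -0.1544, 0.1495]
eef_rot: [180.0, -0.0, -99.1]
contact_force: [-0.5, 0.5, -0.6]
gripper_width: 0.048
gripper_force: 30.0
```

```bash
python3 - <<'E'
from h import *
a=r.capture("top"); b=r.capture("side")
cv2.imwrite("pics/c1.png",np.vstack([cv2.resize(a[150:290,220:480],None,fx=2.2,fy=2.2,interpolation=2),cv2.resize(b[100:300,220:480],(572,290),interpolation=2)]))
s=r.get_state(); print(s["tcp_pos"],s["eef_rot"],s["contact_force"],s["gripper_width"])
E
```

```text
[ 0.47856213 -0.15467429  0.14933997] [ 1.79975760e+02 -1.00644407e-02 -9.91158314e+01] [-0.25746876 -0.24528924 -1.00108093] 0.04765649578418444
```

View pics/c1.png

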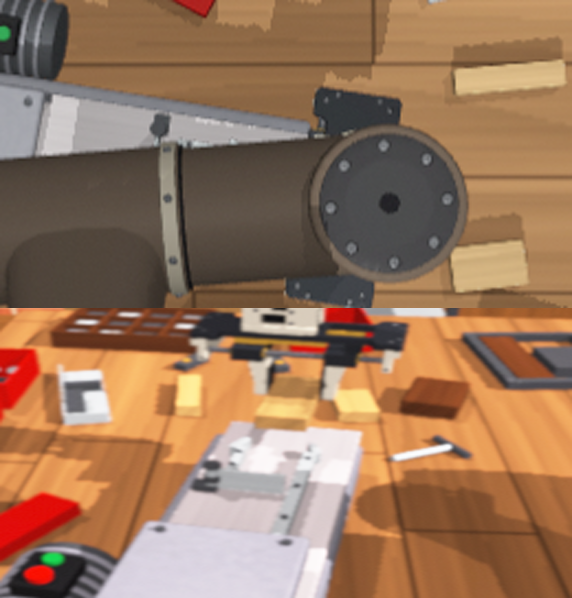

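The blank is held level in front of the bed, in line with the channel (the channel shows between fence and guide just ahead of it). I'll lower it onto the bed.

Request:
jog_arm([
  [[-0.2, 0, 0, -1.5, 0], [-0.2, 0, 0, -1.3, 0], [-0.2, 0, 0, -0.4, 0], [-0.2, 0, 0, 0, 0]],
])

```text
time_s: 4.7
tcp_pos: [0.4782, -0.154, 0.117]
eef_rot: [179.9, -0.0, -99.1]
contact_force: [1.2, -0.7, -0.2]
gripper_width: 0.0477
gripper_force: 30.0
```

Request:
jog_arm([
  [[-0.2, 0, 0, -0.1, 0], [-0.2, 0, 0, -0.1, 0], [-0.2, 0, 0, 0, 0]],
])

```text
time_s: 5.08
tcp_pos: [0.4786, -0.1538, 0.1157]
eef_rot: [-180.0, 0.0, -99.0]
contact_force: [0.8, 0.3, -0.7]
gripper_width: 0.0475
gripper_force: 30.0
```

Request:
jog_arm([
  [[-0.2, 0.125, 0.79, 0, 0], [-0.2, 0.125, 0.79, 0, 0], [-0.2, 0.06, 0.4, 0, 0], [-0.2, 0, 0, 0, 0]],
])

```text
time_s: 5.58
tcp_pos: [0.4817, -0.1336, 0.1156]
eef_rot: [-180.0, 0.0, -99.0]
contact_force: [0.8, 0.7, -1.2]
gripper_width: 0.0475
gripper_force: 30.0
```

Request:
jog_arm([
  [[-0.2, 0.06, 0.4, 0, 0], [-0.2, 0.06, 0.4, 0, 0], [-0.2, 0.06, 0.4, 0, 0], [-0.2, 0, 0, 0, 0]],
])

```text
time_s: 6.08
tcp_pos: [0.4835, -0.1218, 0.1156]
eef_rot: [-180.0, 0.0, -99.0]
contact_force: [0.3, 0.3, -0.8]
gripper_width: 0.0477
gripper_force: 30.0
```

Request:
jog_arm([
  [[-0.2, 0.09, 0.59, 0, 0], [-0.2, 0.09, 0.59, 0, 0], [-0.2, 0.09, 0.59, 0, 0], [-0.2, 0, 0, 0, 0]],
])

```text
time_s: 6.58
tcp_pos: [0.4862, -0.1039, 0.1156]
eef_rot: [-180.0, 0.0, -99.0]
contact_force: [-0.0, -0.6, -1.3]
gripper_width: 0.0476
gripper_force: 30.0
```

Request:
jog_arm([
  [[-0.2, 0.09, 0.59, 0, 0], [-0.2, 0.09, 0.59, 0, 0], [-0.2, 0.06, 0.4, 0, 0], [-0.2, 0, 0, -0.1, 0], [-0.2, 0, 0, 0, 0]],
])

```text
time_s: 7.2
tcp_pos: [0.4888, -0.0884, 0.1149]
eef_rot: [-180.0, 0.0, -99.0]
contact_force: [-0.5, 2.4, 3.3]
gripper_width: 0.0477
gripper_force: 30.0
```

```bash
python3 - <<'E'
from h import *
b=r.capture("side")
cv2.imwrite("pics/c2.png",cv2.resize(b[120:300,240:440],None,fx=3.2,fy=3.2,interpolation=2))
s=r.get_state(); print(s["tcp_pos"],s["eef_rot"],s["contact_force"],s["gripper_width"])
E
```

```text
[ 0.48879123 -0.08841123  0.11484959] [-1.79964988e+02  1.82308739e-02 -9.90431027e+01] [0.36078365 2.2530868  2.17632209] 0.04766377367029914
```

View pics/c2.png

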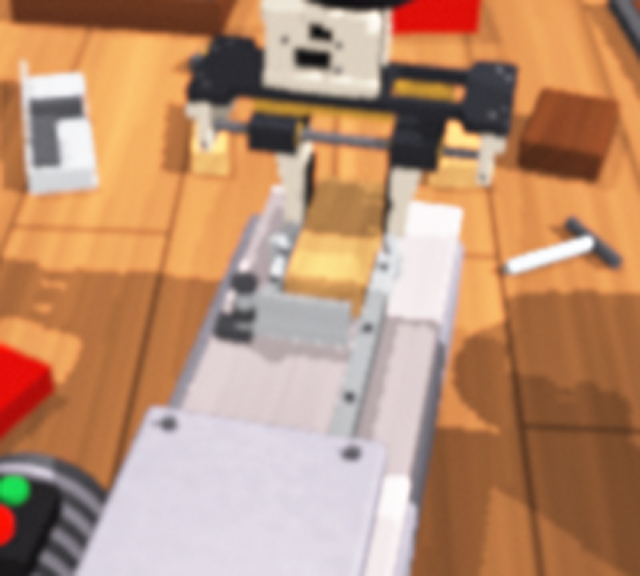

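The blank lies in the channel between fence and guide, about 29 mm short of the gate and touching the bed. I'll release it and go behind it with the fingers closed.

Request:
jog_arm([
  [[0.3, 0, 0, 0, 0], [0.3, 0, 0, 0, 0], [0.3, 0, 0, 2, 0], [0.3, 0, 0, 2.5, 0], [-0.5, -0.4, -2.5, 0, 0], [-1, -0.4, -2.6, 0, 0], [-1, -0.04, -0.3, 0, 0], [-1, 0, 0, 0, 0]],
])

```text
time_s: 8.25
tcp_pos: [0.48, -0.1427, 0.1594]
eef_rot: [180.0, -0.0, -99.1]
contact_force: [-0.2, 0.5, 0.2]
gripper_width: 0.0225
gripper_force: 0.0
```

Request:
jog_arm([
  [[-1, 0, 0, 0, 0], [-1, 0, 0, 0, 0], [-1, 0, 0, -2, 0], [-1, 0, 0, -2.2, 0], [-1, 0, 0, -0.2, 0], [-1, 0, 0, 0, 0]],
])

```text
time_s: 9.0
tcp_pos: [0.4805, -0.1424, 0.116]
eef_rot: [-180.0, -0.0, -99.0]
contact_force: [0.7, -0.3, 0.4]
gripper_width: 0.0006
gripper_force: 0.0
```

```bash
python3 - <<'E'
from h import *
s=r.get_state(); p=s["tcp_pos"]; print(p,s["eef_rot"],s["contact_force"],s["gripper_width"])
a=np.radians(-8.96);c,k=np.cos(a),np.sin(a); print("saw",(p[:2]*1000-[507,26])@np.array([[c,-k],[k,c]]))
E
```

```text
[ 0.48047694 -0.1424369   0.11601126] [-1.79988337e+02 -1.11468695e-02 -9.90191318e+01] [ 0.67524745 -0.25918065  0.36204588] 0.0005551245741551162
saw [ 3.37819437e-02 -1.70512345e+02]
```

Request:
jog_arm([
  [[-1, 0.08, 0.49, 0, 0], [-1, 0.08, 0.49, 0, 0], [-1, 0.08, 0.49, 0, 0], [-1, 0.08, 0.49, 0, 0], [-1, 0.08, 0.5, 0, 0], [-1, 0.08, 0.5, 0, 0], [-1, 0.07, 0.5, 0, 0], [-1, 0, 0, 0, 0]],
])

```text
time_s: 10.0
tcp_pos: [0.4856, -0.1075, 0.1154]
eef_rot: [180.0, 0.0, -99.0]
contact_force: [0.2, 0.4, 0.3]
gripper_width: 0.0003
gripper_force: 0.0
```

Request:
jog_arm([
  [[-1, 0.08, 0.49, 0, 0], [-1, 0.08, 0.49, 0, 0], [-1, 0.08, 0.49, 0, 0], [-1, 0.08, 0.49, 0, 0], [-1, 0, 0, 0, 0], [-1, 0, 0, 0, 0]],
])

```text
time_s: 10.75
tcp_pos: [0.4884, -0.0885, 0.1154]
eef_rot: [180.0, -0.0, -99.1]
contact_force: [-0.8, -4.0, 0.5]
gripper_width: 0.0004
gripper_force: 2.0
```

Request:
jog_arm([
  [[-1, 0.08, 0.49, 0, 0], [-1, 0.08, 0.49, 0, 0], [-1, 0.08, 0.49, 0, 0], [-1, 0.08, 0.49, 0, 0], [-1, 0, 0, 0, 0]],
])

```text
time_s: 11.38
tcp_pos: [0.4924, -0.0682, 0.1156]
eef_rot: [-180.0, 0.0, -99.0]
contact_force: [-0.4, -0.5, 0.1]
gripper_width: 0.0004
gripper_force: 0.4
```

Request:
jog_arm([
  [[-1, 0.08, 0.49, 0, 0], [-1, 0.08, 0.49, 0, 0], [-1, 0.08, 0.49, 0, 0], [-1, 0.08, 0.49, 0, 0], [-1, 0.08, 0.49, 0, 0], [-1, 0.08, 0.49, 0, 0], [-1, 0, 0, 0, 0]],
])

```text
time_s: 12.25
tcp_pos: [0.4973, -0.0387, 0.1157]
eef_rot: [-180.0, 0.0, -99.0]
contact_force: [-0.1, 0.4, -0.2]
gripper_width: 0.001
gripper_force: 0.0
```

```bash
python3 - <<'E'
from h import *
b=r.capture("side")
cv2.imwrite("pics/c3.png",cv2.resize(b[120:300,240:440],None,fx=3,fy=3,interpolation=2))
s=r.get_state(); p=s["tcp_pos"]; print(p,s["contact_force"])
a=np.radians(-8.96);c,k=np.cos(a),np.sin(a); print("saw",(p[:2]*1000-[507,26])@np.array([[c,-k],[k,c]]))
E
```

```text
[ 0.49734649 -0.03883602  0.11573219] [-0.35737278 -1.00068725  0.80327005]
saw [  0.56217031 -65.54833454]
```

View pics/c3.png

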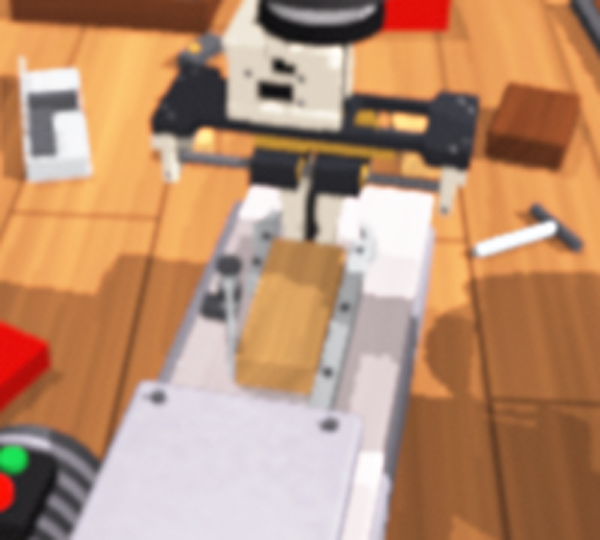

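The gate is open and rubbing along the blank's side (crop (230,310)), and the blank is straight along the fence. Pushing on.

Request:
jog_arm([
  [[-1, 0.07, 0.49, 0, 0], [-1, 0.08, 0.49, 0, 0], [-1, 0.07, 0.49, 0, 0], [-1, 0.08, 0.49, 0, 0], [-1, 0.07, 0.49, 0, 0], [-1, 0.08, 0.49, 0, 0], [-1, 0.07, 0.49, 0, 0], [-1, 0.08, 0.49, 0, 0]],
])

```text
time_s: 13.3
tcp_pos: [0.5028, 0.0001, 0.1155]
eef_rot: [180.0, -0.0, -99.0]
contact_force: [-1.7, -3.5, 3.6]
gripper_width: 0.0007
gripper_force: 2.0
```

Request:
jog_arm([
  [[-1, 0.07, 0.49, 0, 0], [-1, 0.08, 0.49, 0, 0], [-1, 0.08, 0.49, 0, 0], [-1, 0.08, 0.49, 0, 0], [-1, 0.08, 0.49, 0, 0], [-1, 0.08, 0.49, 0, 0], [-1, 0.08, 0.49, 0, 0], [-1, 0.08, 0.49, 0, 0]],
])

```text
time_s: 14.3
tcp_pos: [0.5091, 0.0394, 0.1155]
eef_rot: [180.0, 0.0, -99.1]
contact_force: [-1.2, -2.6, 1.6]
gripper_width: 0.0004
gripper_force: 1.3
```

Request:
jog_arm([
  [[-1, 0.08, 0.49, 0, 0], [-1, 0.08, 0.49, 0, 0], [-1, 0.08, 0.49, 0, 0], [-1, 0.08, 0.49, 0, 0], [-1, 0.05, 0.3, 0, 0], [-1, 0.05, 0.3, 0, 0], [-1, 0, 0, 0, 0]],
])

```text
time_s: 15.18
tcp_pos: [0.5138, 0.0651, 0.1157]
eef_rot: [-180.0, 0.0, -99.0]
contact_force: [-1.2, -0.1, -0.4]
gripper_width: 0.0005
gripper_force: 0.1
```

```bash
cat > st.py <<'E'
from h import *
s=r.get_state(); p=s["tcp_pos"]; print(s["time_s"],p.round(4),s["contact_force"].round(1),s["gripper_force"])
a=np.radians(-8.96);c,k=np.cos(a),np.sin(a); print("saw",(p[:2]*1000-[507,26])@np.array([[c,-k],[k,c]]))
E
python3 st.py
```

```text
15.175 [0.5138 0.0651 0.1157] [-1.2 -0.1 -0.4] 0.07732230238616467
saw [ 0.61307899 39.63663964]
```

Request:
jog_arm([
  [[-1, 0.05, 0.3, 0, 0], [-1, 0.05, 0.3, 0, 0], [-1, 0.05, 0.3, 0, 0], [-1, 0.03, 0.3, 0, 0], [-1, 0, 0, 0, 0]],
])

```text
time_s: 15.8
tcp_pos: [0.5155, 0.077, 0.1157]
eef_rot: [-180.0, 0.0, -99.0]
contact_force: [1.3, -2.5, 0.9]
gripper_width: 0.0003
gripper_force: 0.8
```

Request:
jog_arm([
  [[-1, 0.03, 0.2, 0, 0], [-1, 0.03, 0.2, 0, 0], [-1, 0, 0, 0, 0]],
])

```text
time_s: 16.18
tcp_pos: [0.5154, 0.0808, 0.1155]
eef_rot: [180.0, 0.0, -99.1]
contact_force: [-1.6, -1.4, 1.5]
gripper_width: 0.0005
gripper_force: 1.0
```

Request:
jog_arm([
  [[-1, 0.03, 0.2, 0, 0], [-1, 0.03, 0.2, 0, 0], [-1, 0, 0, 0, 0]],
])

```text
time_s: 16.55
tcp_pos: [0.5162, 0.0849, 0.1154]
eef_rot: [180.0, 0.0, -99.0]
contact_force: [-1.4, 0.2, 0.4]
gripper_width: 0.0005
gripper_force: 0.7
```

Request:
jog_arm([
  [[-1, 0.03, 0.2, 0, 0], [-1, 0.03, 0.2, 0, 0], [-1, 0, 0, 0, 0]],
])

```text
time_s: 16.92
tcp_pos: [0.517, 0.0889, 0.1155]
eef_rot: [-180.0, 0.0, -99.0]
contact_force: [-1.9, -0.9, -0.4]
gripper_width: 0.0001
gripper_force: 0.7
```

Request:
jog_arm([
  [[-1, 0.03, 0.2, 0, 0], [-1, 0.03, 0.2, 0, 0], [-1, 0, 0, 0, 0]],
])

```text
time_s: 17.3
tcp_pos: [0.5176, 0.0928, 0.1156]
eef_rot: [-180.0, 0.0, -99.0]
contact_force: [-1.2, -0.3, -0.4]
gripper_width: 0.0007
gripper_force: 0.7
```

Request:
jog_arm([
  [[-1, 0.03, 0.2, 0, 0], [-1, 0.03, 0.2, 0, 0], [-1, 0, 0, 0, 0]],
])

```text
time_s: 17.68
tcp_pos: [0.5182, 0.0969, 0.1156]
eef_rot: [-180.0, 0.0, -99.0]
contact_force: [-1.8, -0.1, -0.3]
gripper_width: 0.0005
gripper_force: 0.7
```

Request:
jog_arm([
  [[-1, 0.03, 0.2, 0, 0], [-1, 0.03, 0.2, 0, 0], [-1, 0, 0, 0, 0]],
])

```text
time_s: 18.05
tcp_pos: [0.5191, 0.101, 0.1157]
eef_rot: [-180.0, 0.0, -99.0]
contact_force: [-0.1, 0.1, 0.7]
gripper_width: 0.0006
gripper_force: 0.0
```

Request:
jog_arm([
  [[-1, 0.03, 0.2, 0, 0], [-1, 0.03, 0.2, 0, 0], [-1, 0, 0, 0, 0]],
])

```text
time_s: 18.42
tcp_pos: [0.5194, 0.1048, 0.1156]
eef_rot: [-180.0, 0.0, -99.0]
contact_force: [-1.3, -0.4, 0.1]
gripper_width: 0.0003
gripper_force: 0.1
```

Request:
jog_arm([
  [[-1, 0.03, 0.2, 0, 0], [-1, 0.03, 0.2, 0, 0], [-1, 0, 0, 0, 0]],
])

```text
time_s: 18.8
tcp_pos: [0.5196, 0.1071, 0.1156]
eef_rot: [180.0, -0.2, -99.1]
contact_force: [1.1, -8.1, 3.0]
gripper_width: 0.0006
gripper_force: 4.3
```

The force has risen to 8 N at front end y of about 211, so this is the stop. I'll press slightly and hold.

Request:
jog_arm([
  [[-1, 0.01, 0.05, 0, 0], [-1, 0, 0, 0, 0], [-1, 0, 0, 0, 0]],
])

```text
time_s: 19.18
tcp_pos: [0.5196, 0.1072, 0.1156]
eef_rot: [179.9, -0.2, -99.1]
contact_force: [1.7, -11.0, 2.8]
gripper_width: 0.0004
gripper_force: 5.2
```

Request:
jog_arm([
  [[-1, -0.03, -0.2, 0, 0], [-1, -0.04, -0.3, 0, 0], [-1, 0, 0, 0, 0], [-1, 0, 0, 2, 0], [-1, 0, 0, 4, 0], [-1, 0, 0, 5, 0], [-1, 0, 0, 3, 0], [-1, 0, 0, 0, 0]],
])

```text
time_s: 20.18
tcp_pos: [0.5206, 0.1051, 0.2584]
eef_rot: [-179.7, 0.2, -99.0]
contact_force: [0.8, 0.1, -0.3]
gripper_width: 0.0003
gripper_force: 0.0
```

Request:
jog_arm([
  [[-1, -1, -6, 1, 0], [-1, -1, -6, 1, 0], [-1, -1, -6, 0, 0], [-1, -1, -6, 0, 0], [-1, 0, -4, 0, 0], [-1, 0, 0, 0, 0]],
])

```text
time_s: 20.92
tcp_pos: [0.4786, -0.1779, 0.2743]
eef_rot: [179.9, -0.0, -99.3]
contact_force: [-0.5, 0.7, 0.0]
gripper_width: 0.0007
gripper_force: 0.0
```

```bash
python3 - <<'E'
from h import *
a=r.capture("top"); b=r.capture("side")
cv2.imwrite("pics/c4.png",np.vstack([cv2.resize(a[170:280,155:375],(660,330),interpolation=2),cv2.resize(b[160:280,240:440],(440,264),interpolation=2)if 0 else cv2.copyMakeBorder(cv2.resize(b[160:280,240:440],(440,264),interpolation=2),0,0,0,220,0)]))
s=r.get_state(); print(s["time_s"],s["tcp_pos"],s["contact_force"])
E
```

```text
21.025 [ 0.47899052 -0.17592391  0.27465557] [-0.98399489 -0.32644549  0.03131125]
```

View pics/c4.png

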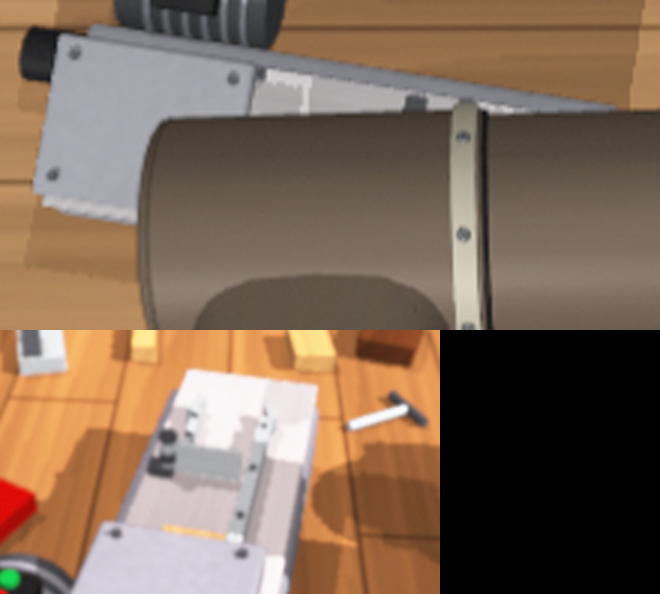

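The gate is shut (crop (210,460)), and the blank's rear end shows square just outside the hood mouth (about (195,531)). The arm is clear, so I'm handing in.

Request:
jog_arm([
  [[-1, 0, 0, 0, 0], [-1, 0, 0, 0, 0], [-1, 0, 0, 0, 0]],
])

```text
time_s: 21.4
tcp_pos: [0.4795, -0.1752, 0.2756]
eef_rot: [-180.0, 0.0, -99.0]
contact_force: [-0.2, -0.0, -0.0]
gripper_width: 0.0006
gripper_force: 0.0
```

```bash
python3 -c "
from plant import r
print(r.close_job())"
```

```text
the job is handed in; nothing more can be done
None
```

I loaded the big blank and pressed it against the length stop at about 11 N; the last picture shows the gate shut behind it, and I handed the job in at about 21 s (no verdict was returned).

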